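Seat the keyed spindle in the bench mixer's drive hub

TASK

Somebody parked the small amber bottle on top of the mixer's drive hub: lift it off and stand it upright on the bench, clear of the mixer. Then take the keyed spindle out of its stand, put its shaft into the hub, turn it until the key slips into the keyway and push it fully home against the spring, collar flush on the hub. Finish while still gripping the spindle and holding it down fully home, because the spring lifts it as soon as you let go; leave the other things on the bench where they are.

Things in the scene. Friction and masses are not known exactly. Their poses are not given: they have to be found in the camera images.
- bottle: Round amber reagent bottle with black screw cap, body 44 mm in diameter up to the shoulder (about 70 mm high), cap 30 mm in diameter, 98 mm tall, about 0.12 kg. It starts upright on the hub, covering the bore. Origin: centre of its underside; z up along its axis.
- drive_unit: Bench mixer drive, fixed to the bench: white housing 100 x 100 mm, 32 mm high, with an upright round steel hub (54 mm in diameter, 36 mm tall) on its centre. The hub's flat top face is 68 mm above the bench. Origin: centre of the underside, on the hub's axis; -x is the side with the speed knob.
- hub_mouth (a point): Centre of the hub's flat top face, at the mouth of its upright bore (26.5 mm wide). One keyway, 10.5 mm wide, open at the top, runs the full depth and reaches 18.5 mm from the axis. z up, x from the axis to the keyway (roughly towards the robot). The hub turns in the housing only against stiff friction (0.35 N m). Seated, the spindle's collar lies on this face.
- stand: Fixed grey round holder, 60 mm in diameter (foot 76 mm), 40 mm tall, with a plain round hole 39 mm wide in which the spindle hangs by its collar, upright and free to turn or be lifted out. Origin: centre of its underside.
- spindle: Keyed spindle, 0.18 kg (varies 30 %), upright in the stand. Origin: on the axis at the underside of its collar; z up, x from the axis to the key (at the start roughly towards the robot). Steel collar 48 mm wide, 6 mm thick, with a pointer tab to 31 mm from the axis right above the key. Black grip on top.
- media_bottle: Bystander: white square bottle with ribbed cap, 54 x 54 x 103 mm, near the far side of the bench. Origin: centre of underside.
- mouse: Bystander: black computer mouse 104 x 60 x 36 mm, on the near right. Origin: centre of underside.
- plunger_top (a point): Top centre of a sprung plunger in the hub's bore, 20 mm below the mouth at rest. It resists the shaft with 5 N at first and 9 N after the 10 mm that it is pushed down when the spindle is fully home.
- spindle_grip (a point): Middle of the spindle's black upright grip, 33 mm above the collar's underside. The grip is 22 mm thick along the spindle's y (grasp across this), 30 mm along x, and stands from 10 to 56 mm above the collar's underside.
- spindle_tip (a point): Lower end of the spindle's shaft, 30 mm below the collar's underside. Shaft 24 mm in diameter, its last 5 mm tapered to 18 mm. The key is 8 mm wide, reaches 17 mm from the axis and runs from 1 to 18 mm below the collar, lower end rounded: the shaft enters 12 mm before the key meets the hub.
- binder_clip: Bystander: black binder clip, 19 x 32 x 39 mm, standing on the far side. Origin: centre of underside.
Not all that is in view belongs to the job. What is shaped like the bottle but purple is not meant.

How it is judged (in metres and radians):
On the way:
1. the bottle stands upright on the bench, clear of the mixer and let go (height (world z) of bottle below 0.006 m and angle between bottle's own z axis and vertical below 0.1 rad and horizontal distance between bottle and drive_unit above 0.08 m and contact force between bottle and drive_unit below 0.05 N and contact force between the fingers and bottle below 0.1 N and linear speed of bottle below 0.02 m/s), for 0.2 s.
At the end, for the whole second after the job is handed in: Spindle gripped (over 3 N) and still, collar within 2.5 mm of the hub's face, 3 mm of its axis, tilted under 0.06 rad, key in keyway (0.2 rad). Bottle upright (0.1 rad) on the bench, over 80 mm from the hub's axis, not touching the mixer (z of spindle in the frame of hub_mouth between -0.003 and 0.0025 m and horizontal distance between spindle and hub_mouth below 0.003 m and angle between the z axis of spindle and the z axis of hub_mouth, either way round below 0.06 rad and angle between the x axis of spindle and the x axis of hub_mouth, either way round below 0.2 rad and contact force between the fingers and spindle above 3 N and linear speed of spindle below 0.01 m/s and height (world z) of bottle between -0.004 and 0.006 m and angle between bottle's own z axis and vertical below 0.1 rad and horizontal distance between bottle and drive_unit above 0.08 m and contact force between bottle and drive_unit below 0.05 N); the arm keeps its last pose, push and grip.
It fails at once if a bystander (white bottle, binder clip, mouse) is moved by more than 30 mm or tipped over (distance of any of media_bottle, binder_clip, mouse from where it was at the start of the episode above 0.03 m or angle between any of media_bottle, binder_clip, mouse's own z axis and vertical above 0.5 rad).
It fails at once if the bottle is tipped over (angle between bottle's own z axis and vertical above 0.7 rad).
It also fails if it takes over 51 s, if anything falls off the work surface, if the arm or the gripper's body presses on something with over 40 N, if the wrist force passes 120 N, or if a joint passes its speed limit or range.

ROBOT

A 6-joint arm with a two-finger parallel gripper is mounted at the origin on a cart in front of the work surface, level with it; the furniture and walls round the work are solid. World frame = base frame: x ahead of the robot, y to its left, z up, the work surface at z = 0. Lengths are in mm, angles in rad, forces in N, time in s.
With the tool pointing down it reaches from about 275 to 750 mm from the base axis. Payload 10.2 kg.
Tool frame: the origin (TCP) lies at the very end of the fingers, on their centre line; the grasp point (between the pads) lies 19 mm behind it; z points along the fingers, y is the direction in which the jaws open and shut (so a half turn about z gives the same grasp; the last joint's range is limited). The gripper opens to 85 mm and grips with 20 to 120 N. Pads are 22 mm wide; open, the fingers measure 114 mm over their backs; the gripper's body (76 mm by 85 mm) begins 54 mm behind the grasp point. The pads swing forward as they close: fully open they stand 13 mm farther back than shut.
Start: joints at [-1.009, 0.313, 1.498, -0, 1.331, -0.223], TCP at [371.002, -371.468, 231.294] pointing down, gripper open.
Joint ranges: [-2.94, 2.94], [-0.97, 2.17], [0.19, 2.56], [-1.23, 4.37], [0.02, 3.11], [-2.88, 2.88]. Speed limits (rad/s): [2.39, 2.39, 3.01, 3.14, 3.14, 3.14].

INTERFACE

Orientations are given as a unit quaternion [w, x, y, z].
In Python, from rig import sensors, imaging, ctrl gives the robot as it stands.
- The arm moves only by the shell command python3 -m creep 'ROWS' [FORCE]. ROWS is JSON, a list of rows, each an object with "grip": the finger opening in mm, from 0 to 85.4; "linear": the shift along the tool's x, y, z in mm, a list of three; "rot": the turn, a rotation vector about the tool's x, y, z in rad, a list of three. A call has 1 to 12 rows; each row shifts and turns the commanded pose from where the row before left it, along the tool's axes as they then stand; what a row does not reach is not made up. A row lasts 1/12 s, in which the tool goes at most 41.7 mm and 7.16 degrees, less where a joint would pass 70% of its speed; a pose out of reach is approached as far as the arm can. A call with a gripper value outside its range is refused whole. The fingers move at their own pace and stop on an object; FORCE is the grip in N (left out, the last holds). Time passes only in rows, so rows that do not move let the fingers close. It gives the time, the measured TCP pose, the force and the opening at its end, in the units of the state.
- sensors.sense(): the state, without advancing time (a new reading comes with each control period).
- imaging.capture(name): name is "scene" or "top" or "wrist"; returns (picture, depth): 400x640x3 uint8, red, green, blue; 400x640 float32, mm along the optical axis (not along the pixel's ray), 0 where there is no reading.
- imaging.camera_params(name): a dict with "intrinsics" (3x3 intrinsics, pixels), "R" (3x3) and "t" (3): a world point X has camera coordinates R X + t. Camera axes: x right, y down, z forward; pixel columns grow to the right and rows downward; lengths in mm; the calibration is good to about 2 mm. The wrist camera is an equidistant fisheye: a pixel r from the principal point sees the ray r / f radians off the axis. A picture is of the moment at which its call begins: read the wrist's pose just before it. camera_params takes no time and is no camera call; for the wrist camera it gives the pose at the moment of the call.
- ctrl.finish_job(): hands the job in, once; it reports no verdict.
The state is a dict: "time_s": time; "joints": joint angles; "dq": joint speeds; "tau": joint torques, N m; "eef_pos": TCP position; "ee_rot": TCP orientation; "force": force on the tool from outside, world axes, zero at the start; "wrist_torque": the same for the moment, N m; "grip_width": opening from 0.0 (shut) to 1.0 (fully open).
Only numpy, scipy, OpenCV 4.12 (cv2) and the standard library are available. Lean on these libraries where they do the work, as an engineer would, in place of code of your own. Each camera call takes 0.05 s, during which the arm holds its last target.

## Working session

There is one attempt and no reset: what is moved stays moved. The work goes in short steps, Python scripts to look and compute and a shell command to move; the robot and the scene stay as the last step left them, time stands still between calls to the robot, and variables do not carry over. Pictures are saved under pics/ and viewed, and the job is handed in when it is done.

```bash
mkdir -p pics; ls; cat > h.py <<'E'
import numpy as np, cv2
from rig import sensors, imaging, ctrl
def cap(n,fn):
    p=imaging.camera_params(n); im,d=imaging.capture(n)
    cv2.imwrite('pics/'+fn+'.png',im[:,:,::-1]); np.savez('pics/'+fn+'.npz',im=im,d=d,K=p['intrinsics'],R=p['R'],t=p['t']); return im,d,p
def load(fn):
    z=np.load('pics/'+fn+'.npz'); return z['im'],z['d'],dict(intrinsics=z['K'],R=z['R'],t=z['t'])
def ray(p,u,v,fish=False):
    K=np.array(p['intrinsics'],float);R=np.array(p['R'],float);t=np.array(p['t'],float).ravel()
    x=(u-K[0,2])/K[0,0];y=(v-K[1,2])/K[1,1]
    if fish:
        r=np.hypot(x,y); s=np.sin(r)/r if r>1e-9 else 1; d=np.array([x*s,y*s,np.cos(r)])
    else: d=np.array([x,y,1.])
    return -R.T@t, R.T@d
def onz(p,u,v,z,fish=False):
    c,d=ray(p,u,v,fish); return c+d*(z-c[2])/d[2]
def pt(p,u,v,depth):
    c,d=ray(p,u,v); return c+d*depth
def cloud(d,p):
    K=np.array(p['intrinsics'],float);R=np.array(p['R'],float);t=np.array(p['t'],float).ravel()
    v,u=np.mgrid[:d.shape[0],:d.shape[1]]
    P=np.stack([(u-K[0,2])/K[0,0]*d,(v-K[1,2])/K[1,1]*d,d],-1)
    return (P-t)@R
E
python3 - <<'E'
from h import *
print(sensors.sense())
for n in ['scene','top','wrist']:
    im,d,p=cap(n,n+'0'); print(n,p)
E
```

```text
pics
{'time_s': 0.0, 'joints': array([-1.00937192e+00,  3.13469450e-01,  1.49844460e+00, -2.64692088e-05,
        1.33100479e+00, -2.23409282e-01]), 'dq': array([ 0.00048691, -0.0004884 , -0.00036244,  0.0015675 , -0.00054078,
       -0.0006174 ]), 'tau': array([ 1.11889141e-03, -4.12256277e+01, -2.59742332e+01, -7.36714446e-05,
        4.08944848e-03,  1.14360071e-05]), 'eef_pos': array([ 370.86163977, -371.22999662,  230.72229732]), 'ee_rot': array([-6.51485230e-04,  9.23986095e-01,  3.82425490e-01, -1.24206015e-04]), 'force': array([-0.4076909 ,  0.20954659, -0.5878255 ]), 'wrist_torque': array([ 0.02233521,  0.02458643, -0.00279876]), 'grip_width': 0.9980352475090102}
scene {'intrinsics': array([[402.40860562,   0.        , 320.53739913],
       [  0.        , 402.40860562, 192.49236797],
       [  0.        ,   0.        ,   1.        ]]), 'R': array([[ 0.87307776, -0.487413  ,  0.01279792],
       [-0.25164983, -0.47293847, -0.8443942 ],
       [ 0.41762134,  0.7340012 , -0.53556946]]), 't': array([-557.35300876,   70.28271482,  902.54919922])}
top {'intrinsics': array([[492.83824014,   0.        , 322.59132336],
       [  0.        , 492.83824014, 200.13095945],
       [  0.        ,   0.        ,   1.        ]]), 'R': array([[ 0.01598744, -0.99944499, -0.02922524],
       [-0.987187  , -0.01113675, -0.1591785 ],
       [ 0.15876468,  0.03139564, -0.98681715]]), 't': array([-202.29816683,  502.45160371, 1161.72381557])}
wrist {'intrinsics': array([[309.70691629,   0.        , 323.27907144],
       [  0.        , 309.70691629, 201.30718355],
       [  0.        ,   0.        ,   1.        ]]), 'R': array([[ 7.07669398e-01, -7.06543707e-01,  1.18253165e-04],
       [-6.77129738e-01, -6.78160758e-01,  2.85645418e-01],
       [-2.01740778e-01, -2.02222594e-01, -9.58335370e-01]]), 't': array([-524.13527505,  -38.0130194 ,  378.37919898])}
```

View pics/scene0.png

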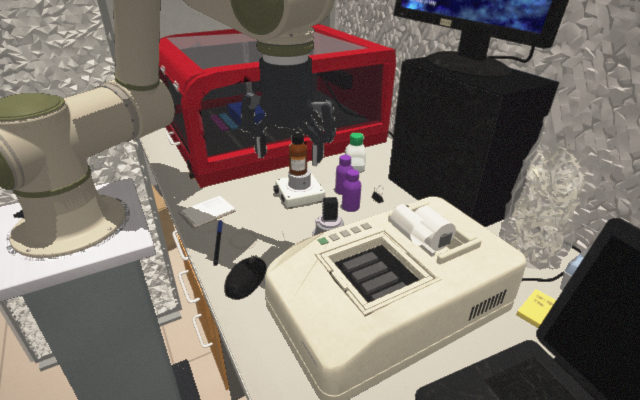

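View pics/top0.png

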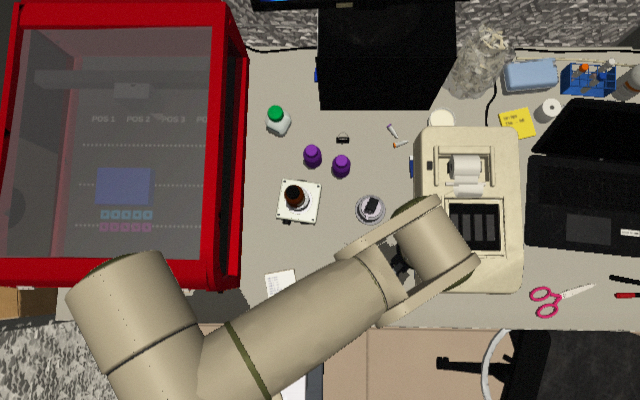

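View pics/wrist0.png

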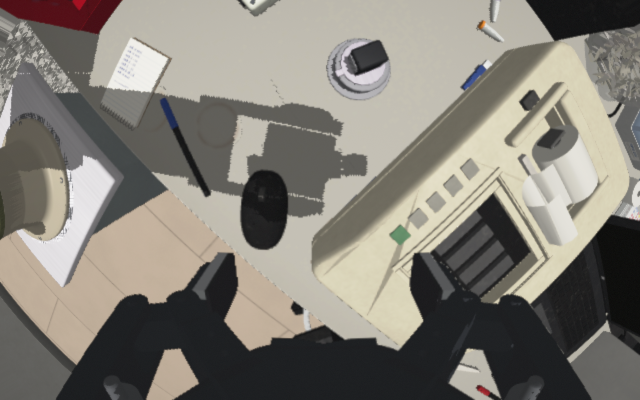

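The top view shows the mixer at about (298,201) with the amber bottle on it (295,196). The stand and spindle are at (371,208), the purple bottles at (312,156) and (341,166), the white bottle at (278,121), and the clip at (343,137). The mouse is hidden under the arm in that view; the wrist view shows it at (264,210).

```bash
python3 - <<'E'
from h import *
im,d,p=load('top0'); P=cloud(d,p)
for nm,(u,v) in dict(cap=(294,191),stand=(371,208),grip=(371,204),pur1=(312,156),pur2=(341,166),white=(276,115),clip=(343,136),house=(283,215)).items():
    print(nm,P[v,u].round(1))
big=cv2.resize(im[140:250,250:420],None,fx=4.7,fy=4.7,interpolation=cv2.INTER_CUBIC)[:,:,::-1]
cv2.imwrite('pics/topcrop.png',big)
im,d,p=load('scene0'); P=cloud(d,p)
for nm,(u,v) in dict(cap=(298,140),grip=(330,205),pur1=(345,158),pur2=(351,174)).items():
    print(nm,P[v,u].round(1))
cv2.imwrite('pics/scenecrop.png',cv2.resize(im[120:250,240:400],None,fx=4.6,fy=4.6,interpolation=cv2.INTER_CUBIC)[:,:,::-1])
E
```

```text
cap [ 504.3 -136.7  163.7]
stand [ 478.7 -309.    95.3]
grip [ 488.  -309.    95.7]
pur1 [ 600.7 -170.7   94.8]
pur2 [ 576.5 -239.    98. ]
white [698.5 -83.5 100.7]
clip [ 678.3 -243.8   -0.9]
house [467.8 -99.6  35. ]
cap [ 496.8 -143.7  157.8]
grip [ 481.1 -319.1   88.3]
pur1 [ 609.  -172.    97.4]
pur2 [ 579.  -245.4   97.8]
```

View pics/topcrop.png

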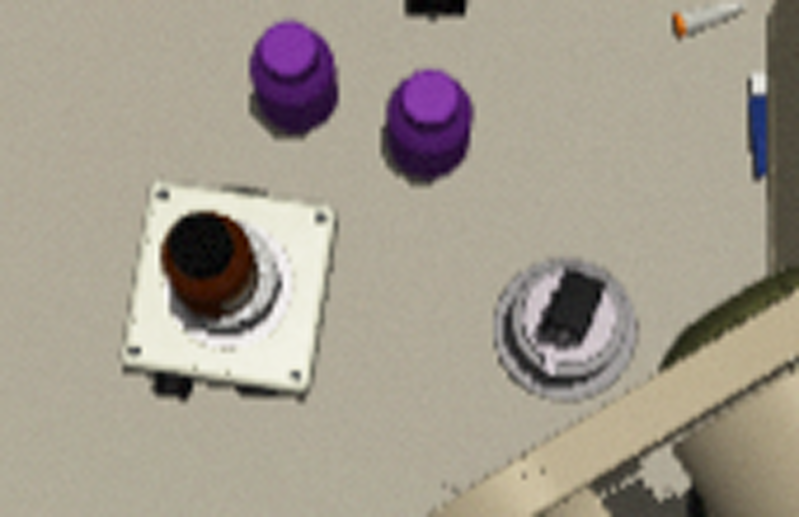

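View pics/scenecrop.png

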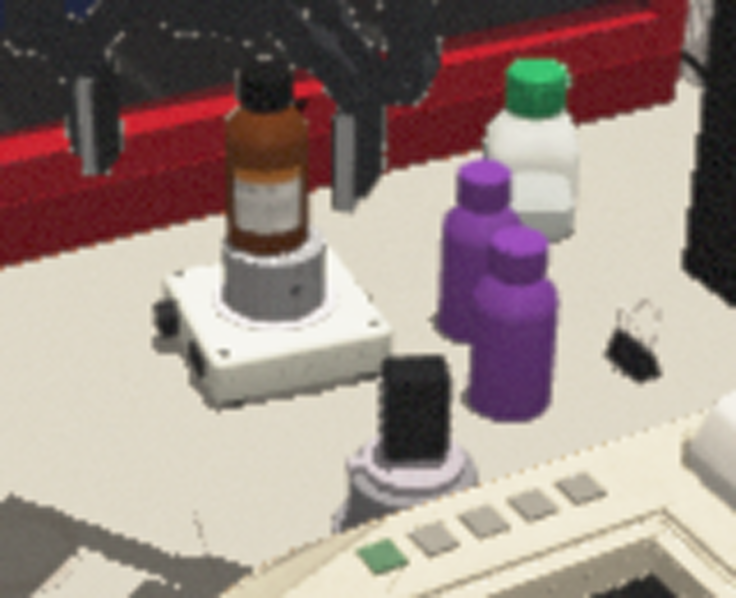

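```bash
python3 - <<'E'
from h import *
im,d,p=load('top0')
o=np.array([250,140]); f=4.7
def c(u,v,z): q=(np.array([u,v])+.5)/f-.5+o; return onz(p,q[0],q[1],z)
print('cap',c(205,243,166))
cs=[c(160,183,32),c(335,208,32),c(305,400,32),c(122,370,32)]
for x in cs: print(x.round(1))
print('house',np.mean(cs,0)); print('yaw edges',[np.degrees(np.arctan2(*(b-a)[[1,0]])) for a,b in ((cs[3],cs[0]),(cs[2],cs[1]))])
print('collar ring stand',c(566,329,40))
g=[c(568,268,96),c(607,281,96)]
print('grip',g)
gm=[(int(u),int(v)) for u,v in []]
# grip mask top by depth
P=cloud(d,p); m=(P[...,2]>86)&(P[...,2]<105)&(np.hypot(P[...,0]-485,P[...,1]+311)<30)
Q=P[m][:,:2]; print(m.sum(),Q.mean(0),np.median(P[m][:,2])); print(cv2.minAreaRect(Q.astype(np.float32)))
# cap
m=(P[...,2]>158)&(P[...,2]<172)&(np.hypot(P[...,0]-500,P[...,1]+137)<30); print(m.sum(),P[m].mean(0))
# scene
im,d,p=load('scene0');P=cloud(d,p)
m=(P[...,2]>86)&(P[...,2]<105)&(np.hypot(P[...,0]-485,P[...,1]+311)<30);print('sc grip',m.sum(),P[m].mean(0))
m=(P[...,2]>90)&(P[...,2]<135)&(np.hypot(P[...,0]-500,P[...,1]+137)<35);print('sc bot',m.sum(),P[m].mean(0),P[m].min(0),P[m].max(0))
im,d,p=load('wrist0')
for nm,(u,v) in dict(mouse=(264,210),pen1=(163,100),pen2=(208,195),pad=(168,45),pad2=(128,125),spt=(368,57)).items(): print(nm,onz(p,u,v,0 if nm!='spt' else 96,True).round(0))
print('cam',-np.array(p['R']).T@p['t'])
E
```

```text
cap [ 503.19931508 -135.20711416  166.        ]
[558.9 -98.3  32. ]
[ 546.5 -190.4   32. ]
[ 445.4 -176.6   32. ]
[459.8 -81.4  32. ]
house [ 502.63942502 -136.66023347   32.        ]
yaw edges [np.float64(-9.694753466412891), np.float64(-7.7878107289162)]
collar ring stand [ 482.86490753 -310.38895602   40.        ]
grip [array([ 505.15561184, -307.67922949,   96.        ]), array([ 498.90143737, -326.76087699,   96.        ])]
124 [ 486.88306682 -310.93118944] 94.88636395906121
((487.42974853515625, -311.058837890625), (21.376726150512695, 30.250732421875), 68.65167999267578)
142 [ 502.19493516 -132.54209401  164.94274963]
sc grip 137 [ 483.28186109 -314.41837025   93.60525979]
sc bot 310 [ 493.26369502 -146.64174846  113.09518481] [ 477.87740032 -156.88152942   90.17751653] [ 516.49949147 -127.06197883  134.5707012 ]
mouse [ 281. -353.    0.]
pen1 [ 293. -154.    0.]
pen2 [ 242. -285.    0.]
pad [ 350. -108.    0.]
pad2 [ 230. -131.    0.]
spt [ 485. -312.   96.]
cam [ 421.50926253 -319.586595    373.53439509]
```

```bash
python3 -m creep '[{"grip":85,"linear":[26,-7.3,0],"rot":[0,0,0]},{"grip":85,"linear":[26,-7.3,0],"rot":[0,0,0]},{"grip":85,"linear":[26,-7.3,0],"rot":[0,0,0]},{"grip":85,"linear":[26,-7.3,0],"rot":[0,0,0]},{"grip":85,"linear":[26,-7.3,0],"rot":[0,0,0]},{"grip":85,"linear":[26,-7.3,0],"rot":[0,0,0]},{"grip":85,"linear":[26,-7.3,0],"rot":[0,0,0]},{"grip":85,"linear":[26,-7.3,0],"rot":[0,0,0]},{"grip":85,"linear":[26,-7.3,0],"rot":[0,0,0]},{"grip":85,"linear":[26,-7.3,0],"rot":[0,0,0]},{"grip":85,"linear":[0,0,0],"rot":[0,0,0]}]'
python3 - <<'E'
from h import *
print(sensors.sense()); cap('wrist','w1');cap('top','t1');cap('scene','s1')
E
```

```text
time_s: 1.07
eef_pos: [504.6, -132.6, 231.1]
ee_rot: [-0.001, 0.923, 0.384, 0.0]
force: [0.1, 1.5, -0.7]
grip_width: 0.997
{'time_s': 1.0667, 'joints': array([-4.82334693e-01,  3.06091303e-01,  1.50751916e+00,  1.13011164e-03,
        1.32846911e+00,  2.99727143e-01]), 'dq': array([-0.07519037, -0.01090745,  0.01795193, -0.02819361, -0.00425245,
       -0.07872321]), 'tau': array([ 8.04728810e-01, -4.05349731e+01, -2.63051033e+01,  4.82236873e-02,
        1.89197663e-02,  6.35580160e-01]), 'eef_pos': array([ 504.64595428, -132.63055849,  231.07061179]), 'ee_rot': array([-5.38010001e-04,  9.23291843e-01,  3.84098701e-01,  2.65866223e-04]), 'force': array([ 0.12860383,  1.50523813, -0.69224917]), 'wrist_torque': array([-0.00678522, -0.0090004 ,  0.00067674]), 'grip_width': 0.9974250801656026}
```

View pics/w1.png

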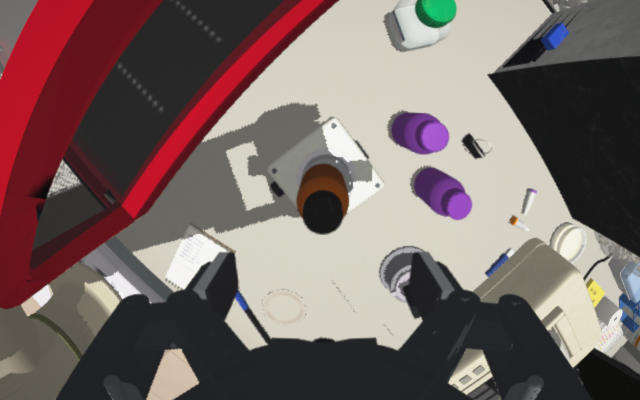

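View pics/t1.png

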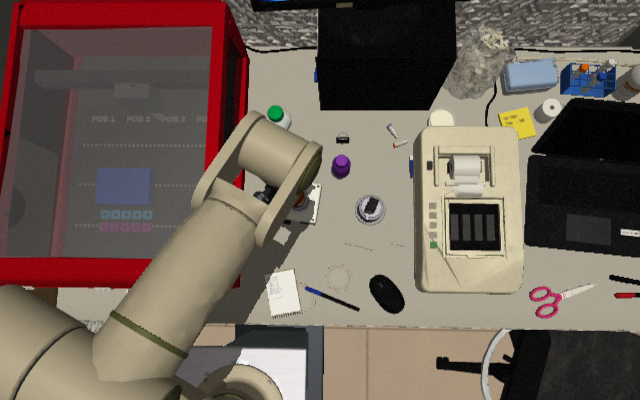

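The wrist view shows the cap at (322,212), centred between the fingers. In the top view the spindle is unobstructed at (370,207) and the patch of bench in front of the mixer is empty.

```bash
python3 - <<'E'
from h import *
im,d,p=load('w1')
m=(im.max(2)<45).astype(np.uint8); m[:185]=0;m[240:]=0;m[:,:295]=0;m[:,350:]=0
n,l,s,ce=cv2.connectedComponentsWithStats(m); i=1+s[1:,4].argmax(); u,v=ce[i]; print('cap px',u,v,s[i])
imt,dt,pt_=load('top0')
mt=(imt.max(2)<50).astype(np.uint8); k=np.zeros_like(mt); k[180:200,280:310]=1; mt*=k
n,l,s,ct=cv2.connectedComponentsWithStats(mt); i=1+s[1:,4].argmax(); ut,vt=ct[i]; print(ut,vt,s[i])
c1,d1=ray(p,u,v,True);c2,d2=ray(pt_,ut,vt)
A=np.stack([d1,-d2],1); x=np.linalg.lstsq(A,c2-c1,rcond=None)[0]; print('tri',c1+d1*x[0],c2+d2*x[1])
print(onz(p,u,v,164,True),onz(pt_,ut,vt,164))
s=sensors.sense();print(s['eef_pos'])
cv2.imwrite('pics/w1c.png',cv2.resize(im[90:290,230:430],None,fx=3,fy=3)[:,:,::-1])
E
```

```text
cap px 322.3260542168675 211.53313253012047 [ 303  191   39   42 1328]
292.32704402515725 192.25786163522014 [286 186  14  14 159]
tri [ 503.09923953 -132.28744769  154.76930298] [ 503.06279606 -132.24173457  154.76719   ]
[ 505.28532887 -130.11798437  164.        ] [ 501.43183688 -133.1152057   164.        ]
[ 503.16939839 -136.27965166  231.08733295]
```

View pics/w1c.png

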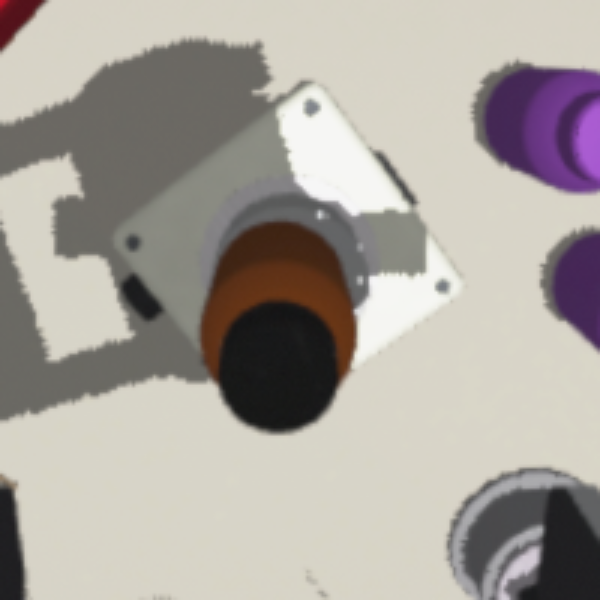

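```bash
python3 -m creep '[{"grip":85,"linear":[2.8,-2.8,10],"rot":[0,0,0]},{"grip":85,"linear":[0,0,20],"rot":[0,0,0]},{"grip":85,"linear":[0,0,22],"rot":[0,0,0]},{"grip":85,"linear":[0,0,22],"rot":[0,0,0]},{"grip":85,"linear":[0,0,22],"rot":[0,0,0]},{"grip":85,"linear":[0,0,20],"rot":[0,0,0]},{"grip":85,"linear":[0,0,10],"rot":[0,0,0]},{"grip":85,"linear":[0,0,0],"rot":[0,0,0]},{"grip":85,"linear":[0,0,0],"rot":[0,0,0]}]'
python3 - <<'E'
from h import *
cap('wrist','w2');cap('scene','s2')
im=load('s2')[0]; cv2.imwrite('pics/s2c.png',cv2.resize(im[60:220,220:400],None,fx=4,fy=3.7)[:,:,::-1])
E
```

```text
time_s: 1.97
eef_pos: [503.3, -132.5, 105.5]
ee_rot: [-0.0, 0.924, 0.382, -0.0]
force: [1.1, 0.3, -0.4]
grip_width: 0.996
```

View pics/w2.png

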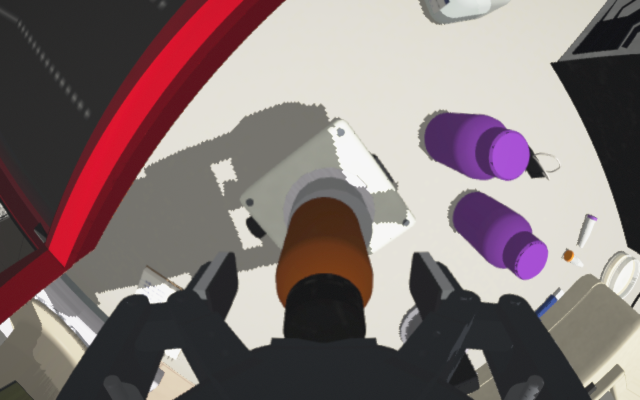

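View pics/s2c.png

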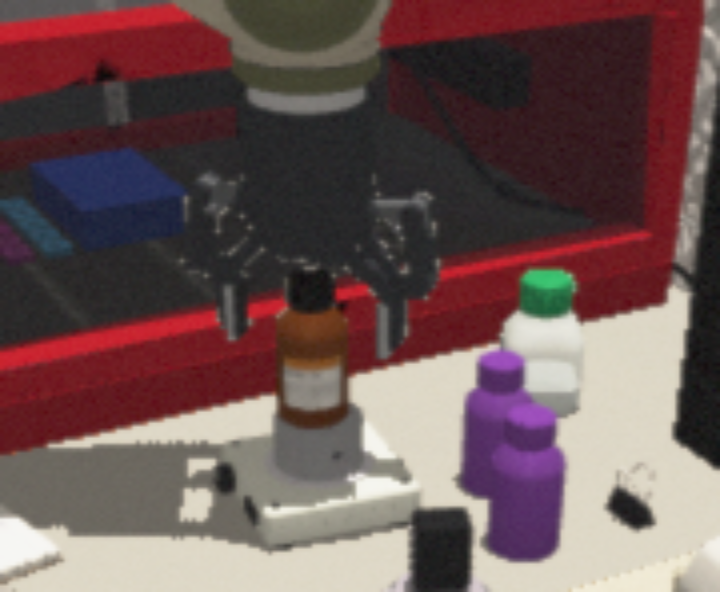

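The fingers straddle the bottle, and the pads reach the shoulder and body. I'll go slightly lower and close.

```bash
python3 -m creep '[{"grip":85,"linear":[0,0,5],"rot":[0,0,0]},{"grip":35,"linear":[0,0,0],"rot":[0,0,0]},{"grip":35,"linear":[0,0,0],"rot":[0,0,0]},{"grip":35,"linear":[0,0,0],"rot":[0,0,0]},{"grip":35,"linear":[0,0,0],"rot":[0,0,0]},{"grip":35,"linear":[0,0,0],"rot":[0,0,0]},{"grip":35,"linear":[0,0,0],"rot":[0,0,0]}]' 35
python3 -m creep '[{"grip":35,"linear":[0,0,0],"rot":[0,0,0]},{"grip":35,"linear":[0,0,-5],"rot":[0,0,0]},{"grip":35,"linear":[0,0,-10],"rot":[0,0,0]},{"grip":35,"linear":[0,0,-10],"rot":[0,0,0]}]'
python3 - <<'E'
from h import *
cap('wrist','w3');cap('scene','s3')
im=load('s3')[0]; cv2.imwrite('pics/s3c.png',cv2.resize(im[60:220,220:400],None,fx=4,fy=3.7)[:,:,::-1])
E
```

```text
time_s: 2.65
eef_pos: [503.6, -132.2, 100.7]
ee_rot: [0.0, 0.924, 0.382, 0.0]
force: [-0.0, 0.0, 3.6]
grip_width: 0.498
time_s: 2.98
eef_pos: [503.2, -132.0, 125.9]
ee_rot: [-0.0, 0.924, 0.382, -0.0]
force: [0.3, -0.1, -1.2]
grip_width: 0.499
```

View pics/s3c.png

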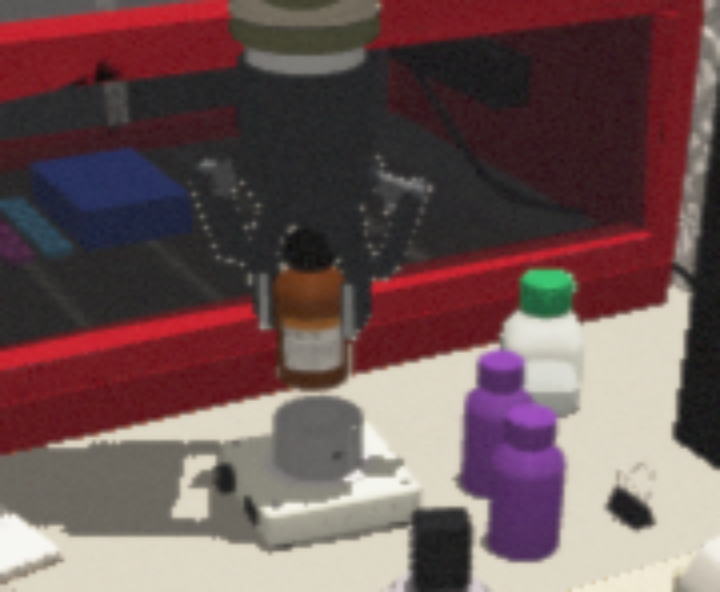

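```bash
python3 -m creep '[{"grip":35,"linear":[-10,-4,-5],"rot":[0,0,0]},{"grip":35,"linear":[-20,-8,0],"rot":[0,0,0]},{"grip":35,"linear":[-25,-9,0],"rot":[0,0,0]},{"grip":35,"linear":[-25,-9,5],"rot":[0,0,0]},{"grip":35,"linear":[-20,-8,15],"rot":[0,0,0]},{"grip":35,"linear":[-10,-4,20],"rot":[0,0,0]},{"grip":35,"linear":[0,0,20],"rot":[0,0,0]},{"grip":35,"linear":[0,0,15],"rot":[0,0,0]},{"grip":35,"linear":[0,0,10],"rot":[0,0,0]},{"grip":35,"linear":[0,0,5],"rot":[0,0,0]},{"grip":35,"linear":[0,0,3],"rot":[0,0,0]},{"grip":35,"linear":[0,0,0],"rot":[0,0,0]}]'
```

```text
time_s: 4.08
eef_pos: [395.6, -180.1, 37.2]
ee_rot: [-0.0, 0.924, 0.382, -0.0]
force: [0.2, 0.5, -1.9]
grip_width: 0.5
```

```bash
python3 - <<'E'
from h import *
print(sensors.sense()['eef_pos']);cap('scene','s4');cap('wrist','w4')
im=load('s4')[0]; cv2.imwrite('pics/s4c.png',cv2.resize(im[90:250,180:360],None,fx=4,fy=3.7)[:,:,::-1])
E
```

```text
[ 395.60647996 -180.11369511   37.23146443]
```

View pics/s4c.png

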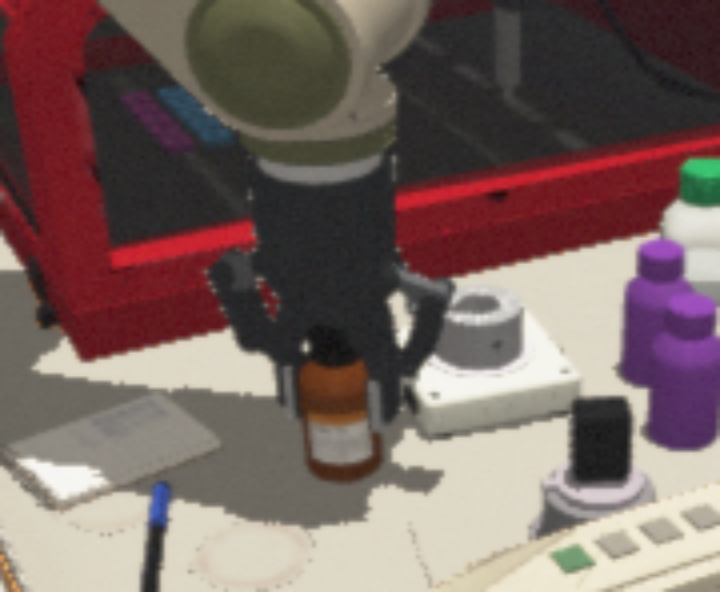

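View pics/w4.png

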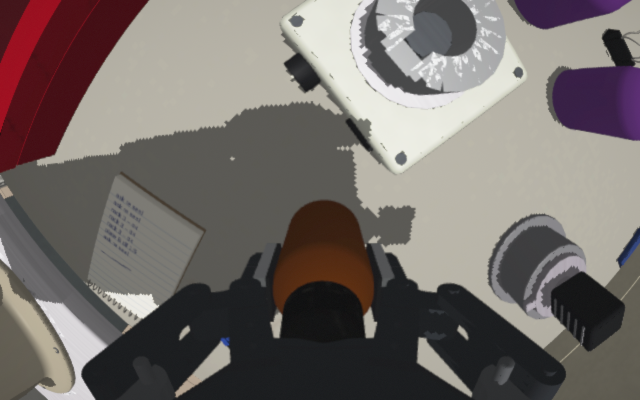

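The bottle hangs upright just above the bench. In the wrist view the hub's keyway points to the lower left, near (400,45). Next I lower to contact and release.

```bash
python3 -m creep '[{"grip":35,"linear":[0,0,2],"rot":[0,0,0]},{"grip":35,"linear":[0,0,1.5],"rot":[0,0,0]},{"grip":35,"linear":[0,0,1],"rot":[0,0,0]},{"grip":35,"linear":[0,0,0],"rot":[0,0,0]}]'

```

```text
time_s: 4.52
eef_pos: [395.9, -180.2, 32.8]
ee_rot: [0.0, 0.924, 0.382, 0.0]
force: [0.3, 0.1, -0.8]
grip_width: 0.499
```

```bash
python3 -m creep '[{"grip":35,"linear":[0,0,0.5],"rot":[0,0,0]},{"grip":60,"linear":[0,0,0],"rot":[0,0,0]},{"grip":85,"linear":[0,0,0],"rot":[0,0,0]},{"grip":85,"linear":[0,0,0],"rot":[0,0,0]},{"grip":85,"linear":[0,0,0],"rot":[0,0,0]},{"grip":85,"linear":[0,0,0],"rot":[0,0,0]},{"grip":85,"linear":[0,0,0],"rot":[0,0,0]}]'
python3 -m creep '[{"grip":85,"linear":[0,0,-10],"rot":[0,0,0]},{"grip":85,"linear":[0,0,-20],"rot":[0,0,0]},{"grip":85,"linear":[0,0,-30],"rot":[0,0,0]},{"grip":85,"linear":[0,0,-35],"rot":[0,0,0]},{"grip":85,"linear":[0,0,-35],"rot":[0,0,0]},{"grip":85,"linear":[0,0,-30],"rot":[0,0,0]},{"grip":85,"linear":[0,0,-20],"rot":[0,0,0]},{"grip":85,"linear":[0,0,0],"rot":[0,0,0]},{"grip":85,"linear":[0,0,0],"rot":[0,0,0]}]'
python3 - <<'E'
from h import *
cap('wrist','w5');cap('top','t5');cap('scene','s5')
im=load('t5')[0];cv2.imwrite('pics/t5c.png',cv2.resize(im[140:270,240:420],None,fx=4.4,fy=4.4,interpolation=cv2.INTER_CUBIC)[:,:,::-1])
E
```

```text
time_s: 5.1
eef_pos: [395.9, -180.1, 32.3]
ee_rot: [-0.0, 0.924, 0.382, -0.0]
force: [0.3, 1.2, 0.4]
grip_width: 0.993
time_s: 5.85
eef_pos: [396.0, -180.2, 212.7]
ee_rot: [0.001, 0.924, 0.382, 0.0]
force: [-0.6, 0.2, -0.0]
grip_width: 0.992
```

View pics/w5.png

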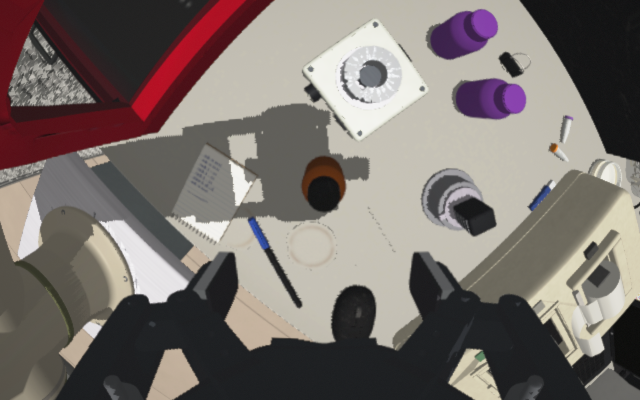

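View pics/t5c.png

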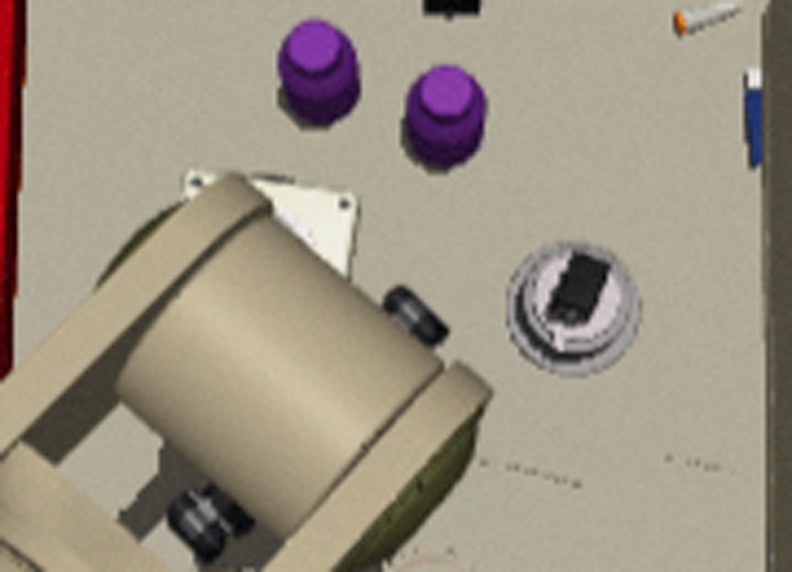

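The bottle stands free at wrist (323,190). I'll move above the spindle and turn the jaws across its grip, with a look along the way.

```bash
python3 -m creep '[{"grip":85,"linear":[-2.8,15.7,0],"rot":[0,0,0]},{"grip":85,"linear":[-5,28,0],"rot":[0,0,0]},{"grip":85,"linear":[-5,28,0],"rot":[0,0,0]},{"grip":85,"linear":[-5,28,0],"rot":[0,0,0]},{"grip":85,"linear":[-5,28,0],"rot":[0,0,0]},{"grip":85,"linear":[-4,20,0],"rot":[0,0,0]},{"grip":85,"linear":[-2,10,0],"rot":[0,0,0.06]},{"grip":85,"linear":[0,0,0],"rot":[0,0,0.12]},{"grip":85,"linear":[0,0,0],"rot":[0,0,0.12]},{"grip":85,"linear":[0,0,0],"rot":[0,0,0.12]},{"grip":85,"linear":[0,0,0],"rot":[0,0,0.12]},{"grip":85,"linear":[0,0,0],"rot":[0,0,0.12]}]'
python3 - <<'E'
from h import *
cap('top','t6');cap('scene','s6')
E
python3 -m creep '[{"grip":85,"linear":[0,0,0],"rot":[0,0,0.12]},{"grip":85,"linear":[0,0,0],"rot":[0,0,0.12]},{"grip":85,"linear":[0,0,0],"rot":[0,0,0.12]},{"grip":85,"linear":[0,0,0],"rot":[0,0,0.12]},{"grip":85,"linear":[0,0,0],"rot":[0,0,0.02]},{"grip":85,"linear":[0,0,0],"rot":[0,0,0]},{"grip":85,"linear":[0,0,0],"rot":[0,0,0]}]'
python3 - <<'E'
from h import *
cap('wrist','w6');print(sensors.sense())
im=load('t6')[0];cv2.imwrite('pics/t6c.png',cv2.resize(im[140:270,240:420],None,fx=4.4,fy=4.4,interpolation=cv2.INTER_CUBIC)[:,:,::-1])
E
```

```text
time_s: 7.0
eef_pos: [486.6, -311.9, 210.7]
ee_rot: [-0.001, 0.998, 0.059, -0.001]
force: [-0.6, -0.0, -0.2]
grip_width: 0.994
time_s: 7.68
eef_pos: [486.8, -312.0, 211.9]
ee_rot: [-0.0, 0.983, -0.184, -0.0]
force: [-0.2, 0.5, -1.0]
grip_width: 0.995
{'time_s': 7.7333, 'joints': array([-7.72438538e-01,  4.45150151e-01,  1.35969573e+00,  5.82902570e-06,
        1.33725556e+00,  1.16950393e+00]), 'dq': array([-0.00287432, -0.00206387,  0.00013875, -0.00113614, -0.00021031,
        0.01622808]), 'tau': array([-4.79335285e-03, -4.72580016e+01, -2.60007942e+01, -6.66019901e-05,
        2.73120058e-04, -2.30948708e-02]), 'eef_pos': array([ 486.88049592, -312.03734235,  212.00318202]), 'ee_rot': array([-1.43232969e-04,  9.82830518e-01, -1.84510453e-01, -2.10259700e-04]), 'force': array([ 0.31528034, -0.14777357,  0.99195004]), 'wrist_torque': array([-0.03925104,  0.01437384,  0.05495095]), 'grip_width': 0.9959901209297269}
```

View pics/w6.png

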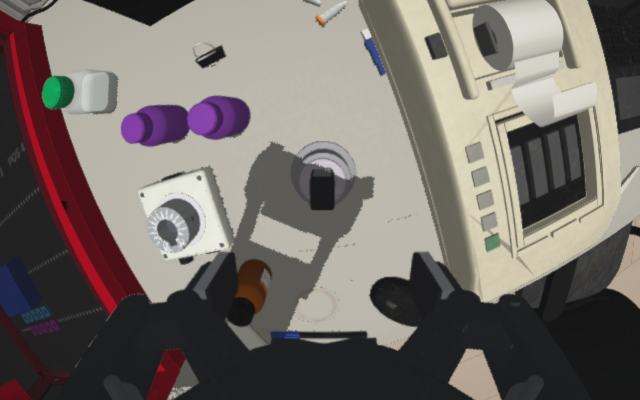

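View pics/t6c.png

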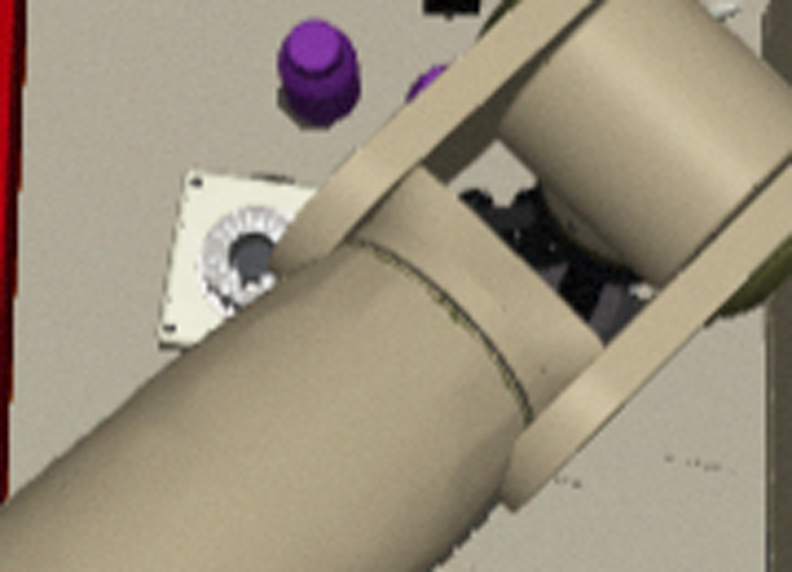

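The grip at wrist (321,190) is nearly aligned with the tool, and the hub is at (173,228). I'll measure the grip's yaw and position, and the hub's axis and keyway.

```bash
python3 - <<'E'
from h import *
im=load('w6')[0]; a=cv2.resize(im[130:230,270:370],None,fx=5.9,fy=5.9,interpolation=cv2.INTER_CUBIC)[:,:,::-1]; cv2.imwrite('pics/w6c.png',a)
im=load('w4')[0]; cv2.imwrite('pics/w4c.png',cv2.resize(im[0:180,270:530],None,fx=3,fy=3,interpolation=cv2.INTER_CUBIC)[:,:,::-1])
im=load('w5')[0]; cv2.imwrite('pics/w5c.png',cv2.resize(im[10:150,300:440],None,fx=4.2,fy=4.2,interpolation=cv2.INTER_CUBIC)[:,:,::-1])
E
```

```text
(no output)
```

View pics/w6c.png

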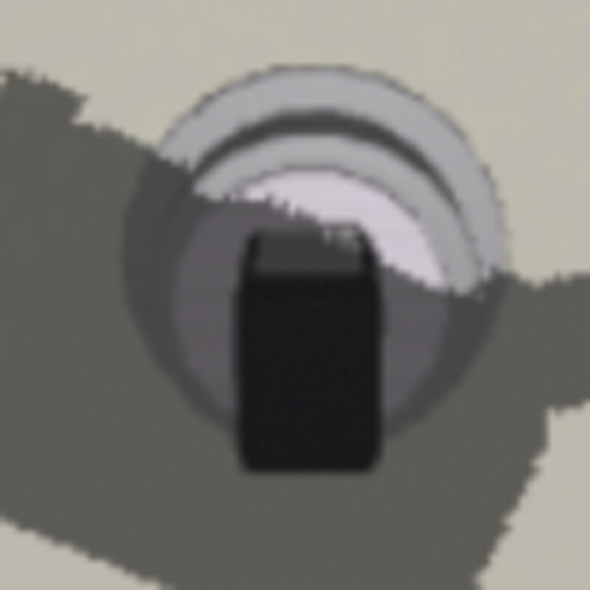

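View pics/w4c.png

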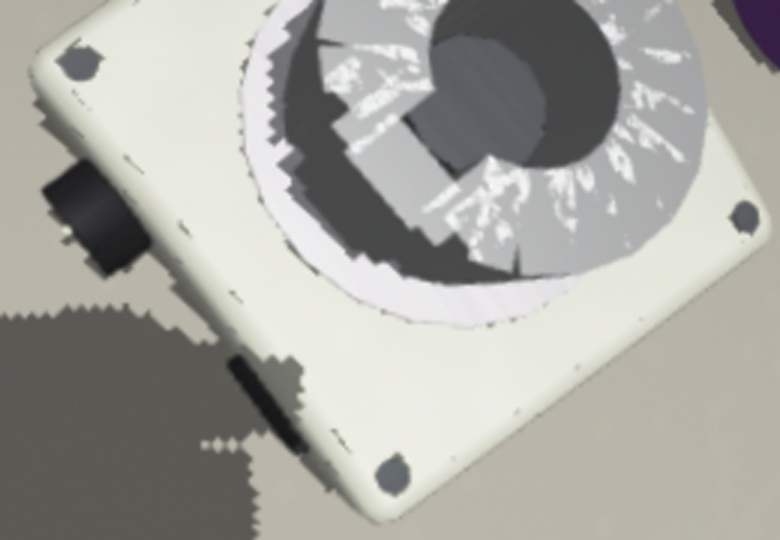

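View pics/w5c.png

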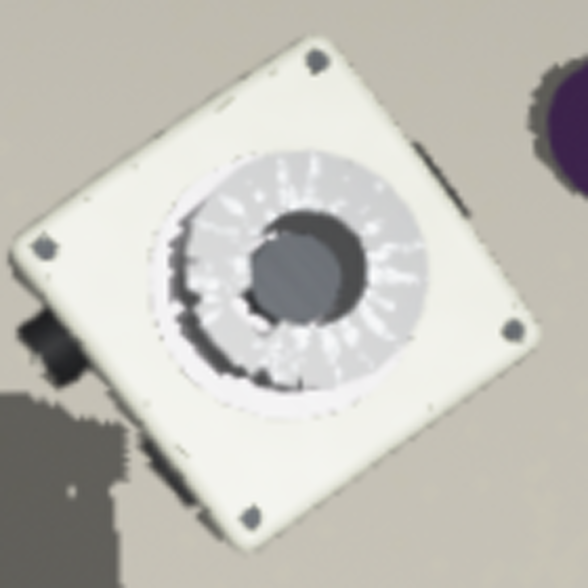

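The w4 crop shows the keyway mouth between crop points (435,90), (410,115), (455,178) and (490,155), with a lighter flat outside it. Next is the bore circle fit and the key direction.

```bash
python3 - <<'E'
from h import *
from scipy.optimize import least_squares
def fit(X):
    r=least_squares(lambda q:np.hypot(X[:,0]-q[0],X[:,1]-q[1])-q[2],[*X.mean(0),15]); return r.x,np.abs(r.fun).max()
def F(fn,o,f,pts,z,fish=True):
    p=load(fn)[2]; return np.array([onz(p,(u+.5)/f-.5+o[0],(v+.5)/f-.5+o[1],z,fish)[:2] for u,v in pts])
B=F('w4',(270,0),3,[(430,40),(433,75),(436,90),(490,155),(530,166),(570,160),(605,130),(619,90),(612,45),(598,20)],68); r4=fit(B); print('bore w4',r4)
k=F('w4',(270,0),3,[(410,117),(453,178)],68); c=r4[0][:2]; m=k.mean(0); print('key',k,'r',np.hypot(*(m-c)),'ang',np.degrees(np.arctan2(*(m-c)[::-1])))
for a,b in (((436,90),(408,117)),((490,155),(453,180))):
    e=F('w4',(270,0),3,[a,b],68); e=e[1]-e[0]; print('edge ang',np.degrees(np.arctan2(e[1],e[0])))
e=k[1]-k[0]; print('end edge normal',np.degrees(np.arctan2(e[1],e[0])), np.hypot(*e))
# housing from w4 screws
s=F('w4',(270,0),3,[(80,62),(393,476),(745,217)],32); print(s, 'diag mid',(s[0]+s[2])/2)
e=s[0]-s[1]; print('knob edge',np.degrees(np.arctan2(*e[::-1])))
B=F('w5',(300,10),4.2,[(275,222),(305,211),(340,220),(364,250),(366,280),(350,308),(320,323)],68); print('bore w5',fit(B))
s=F('w5',(300,10),4.2,[(316,60),(43,247),(250,517),(513,330)],32); print('screws w5',s,s.mean(0))
O=F('w5',(300,10),4.2,[(305,152),(360,165),(400,197),(427,260),(420,310),(390,355),(340,388),(188,250),(200,210),(240,170)],68); print('hub outer w5',fit(O))
p=load('t6')[2]
O=F('t6',(240,140),4.4,[(190,175)],32,False);print(O)
# collar+grip in w6
G=[(243,232),(375,228),(378,470),(240,470)]
g=F('w6',(270,130),5.9,[(238,275),(380,275),(378,468),(243,468)],96); print('grip top',g,g.mean(0))
for a,b in ((0,3),(1,2)):
    e=g[b]-g[a]; print('yaw',np.degrees(np.arctan2(e[1],e[0])),np.hypot(*e))
C=F('w6',(270,130),5.9,[(177,300),(190,235),(240,185),(310,168),(380,190),(430,240),(446,290),(180,345),(210,405)],46); print('collar',fit(C))
S=F('w6',(270,130),5.9,[(310,65),(235,85),(170,145),(400,90),(465,150),(505,240),(125,260)],0);print('foot?',fit(S))
# z triangulation of grip top centre: w6 vs top0
p6=load('w6')[2]; im,d,p0=load('t5'); 
c1,d1=ray(p6,270+310/5.9,130+371/5.9,True)
mk=((im.max(2)<60)).astype(np.uint8); kk=np.zeros_like(mk); kk[190:218,355:385]=1; 
P=cloud(d,p0); q=(P[...,2]>88)&(P[...,2]<102)&(np.hypot(P[...,0]-487,P[...,1]+311)<25)
v,u=np.nonzero(q); print(u.mean(),v.mean()); c2,d2=ray(p0,u.mean(),v.mean())
x=np.linalg.lstsq(np.stack([d1,-d2],1),c2-c1,rcond=None)[0]; print('tri grip',c1+d1*x[0],c2+d2*x[1])
E
```

```text
bore w4 (array([ 505.42386332, -134.83218043,   13.33878872]), np.float64(0.4741794697684796))
key [[ 487.98798625 -129.82850001]
 [ 486.61896475 -138.91882328]] r 18.12618807167395 ang 178.55049536357188
edge ang -177.86938228077676
edge ang 172.40458129263243
end edge normal -98.56449959299003 9.192834004799396
[[ 469.42767457  -87.55079405]
 [ 457.87852067 -171.19284791]
 [ 541.05753609 -182.61316645]] diag mid [ 505.24260533 -135.08198025]
knob edge 82.13840583132007
bore w5 (array([ 505.71935474, -135.33093656,   12.67190994]), np.float64(0.12830604977381554))
screws w5 [[ 552.71027536  -98.95349727]
 [ 469.41020469  -87.09168834]
 [ 458.09942996 -170.8081257 ]
 [ 541.0529211  -182.47150249]] [ 505.31820778 -134.83120345]
hub outer w5 (array([ 505.06861195, -135.32435182,   26.81606037]), np.float64(0.7013204620096865))
[[556.72646094 -96.2355167 ]]
grip top [[ 506.92703916 -307.73379007]
 [ 499.523198   -326.87954212]
 [ 472.19194676 -316.28589902]
 [ 479.43313597 -297.54061087]] [ 489.51882997 -312.10996052]
yaw 159.65807782722007 29.322612690152095
yaw 158.81357777914207 29.31249850609493
collar (array([ 488.11982871, -311.28908812,   23.98910691]), np.float64(0.9870580288981508))
foot? (array([ 487.22685998, -311.88727753,   37.35964683]), np.float64(1.0808987410767799))
371.89166666666665 204.44166666666666
tri grip [ 487.73253651 -311.82419791   89.76612918] [ 487.90428263 -311.415078     89.7640716 ]
```

```bash
python3 - <<'E'
from h import *
im,d,p=load('t5');P=cloud(d,p)
q=(P[...,2]>15)&(P[...,2]<300)&(P[...,1]<-345)&(P[...,1]>-460)&(P[...,0]>400)&(P[...,0]<560)
for y in range(-460,-345,10):
    k=q&(P[...,1]>=y)&(P[...,1]<y+10); print(y,k.sum(),P[k][:,2].max() if k.any() else None)
E
```

```text
-460 289 137.31151199847298
-450 340 134.34330958494138
-440 318 123.3962994266057
-430 376 121.9192522204744
-420 468 110.90594386922751
-410 0 None
-400 0 None
-390 0 None
-380 0 None
-370 0 None
-360 0 None
-350 0 None
```

The machine starts at y≈-412, so there's room. Descending on the spindle grip.

```bash
python3 -m creep '[{"grip":60,"linear":[1.1,-0.7,10],"rot":[0,0,0]},{"grip":60,"linear":[0,0,20],"rot":[0,0,0]},{"grip":60,"linear":[0,0,25],"rot":[0,0,0]},{"grip":60,"linear":[0,0,25],"rot":[0,0,0]},{"grip":60,"linear":[0,0,25],"rot":[0,0,0]},{"grip":60,"linear":[0,0,25],"rot":[0,0,0]},{"grip":60,"linear":[0,0,15],"rot":[0,0,0]},{"grip":60,"linear":[0,0,8],"rot":[0,0,0]},{"grip":60,"linear":[0,0,4],"rot":[0,0,0]},{"grip":60,"linear":[0,0,0],"rot":[0,0,0]}]' 40
python3 - <<'E'
from h import *
cap('wrist','w7');cap('scene','s7')
im=load('s7')[0]; cv2.imwrite('pics/s7c.png',cv2.resize(im[110:260,260:420],None,fx=4,fy=3.7)[:,:,::-1])
E
```

```text
time_s: 8.57
eef_pos: [488.2, -311.7, 54.8]
ee_rot: [-0.0, 0.983, -0.186, -0.0]
force: [-0.8, -0.5, -0.0]
grip_width: 0.7
```

View pics/w7.png

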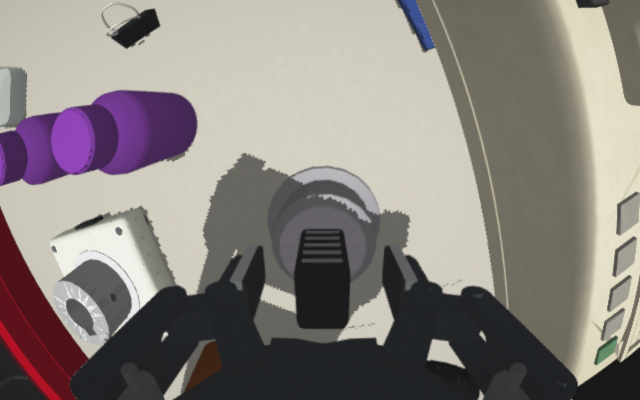

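View pics/s7c.png

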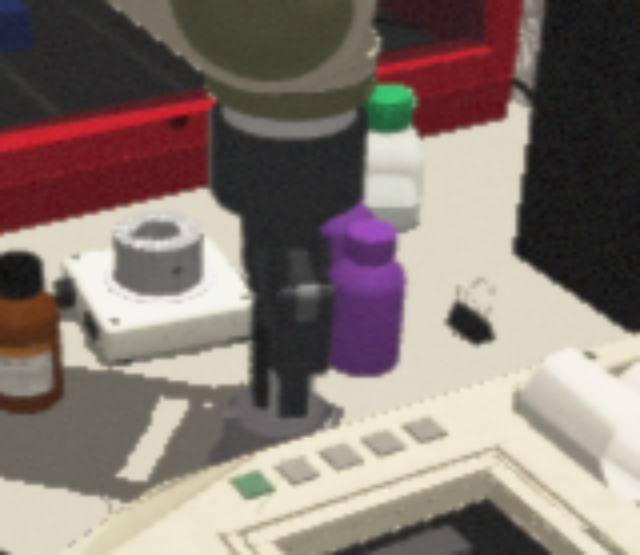

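```bash
python3 -m creep '[{"grip":12,"linear":[0,0,0],"rot":[0,0,0]},{"grip":12,"linear":[0,0,0],"rot":[0,0,0]},{"grip":12,"linear":[0,0,0],"rot":[0,0,0]},{"grip":12,"linear":[0,0,0],"rot":[0,0,0]},{"grip":12,"linear":[0,0,0],"rot":[0,0,0]},{"grip":12,"linear":[0,0,0],"rot":[0,0,0]},{"grip":12,"linear":[0,0,0],"rot":[0,0,0]}]' 60
python3 -m creep '[{"grip":12,"linear":[0,0,-5],"rot":[0,0,0]},{"grip":12,"linear":[0,0,-15],"rot":[0,0,0]},{"grip":12,"linear":[0,0,-25],"rot":[0,0,0]},{"grip":12,"linear":[0,0,-30],"rot":[0,0,0]},{"grip":12,"linear":[0,0,-25],"rot":[0,0,0]},{"grip":12,"linear":[0,0,-10],"rot":[0,0,0]},{"grip":12,"linear":[0,0,0],"rot":[0,0,0]},{"grip":12,"linear":[0,0,0],"rot":[0,0,0]}]'
python3 - <<'E'
from h import *
cap('wrist','w8');cap('scene','s8');print(sensors.sense()['eef_pos'],sensors.sense()['force'],sensors.sense()['wrist_torque'])
im=load('s8')[0]; cv2.imwrite('pics/s8c.png',cv2.resize(im[90:240,260:420],None,fx=4,fy=3.7)[:,:,::-1])
E
```

```text
time_s: 9.25
eef_pos: [488.5, -312.1, 56.0]
ee_rot: [0.0, 0.982, -0.186, 0.0]
force: [-0.9, -0.2, 6.0]
grip_width: 0.251
time_s: 9.92
eef_pos: [487.9, -311.5, 164.2]
ee_rot: [-0.0, 0.982, -0.186, -0.001]
force: [-0.5, 0.1, -2.2]
grip_width: 0.249
[ 487.58951806 -311.25073564  163.24776065] [ 0.56511447  0.25729728 -1.78744076] [-0.0080452  -0.01134929 -0.03463744]
```

View pics/w8.png

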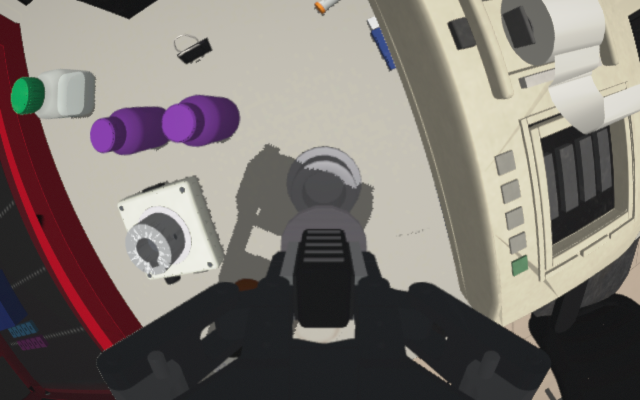

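View pics/s8c.png

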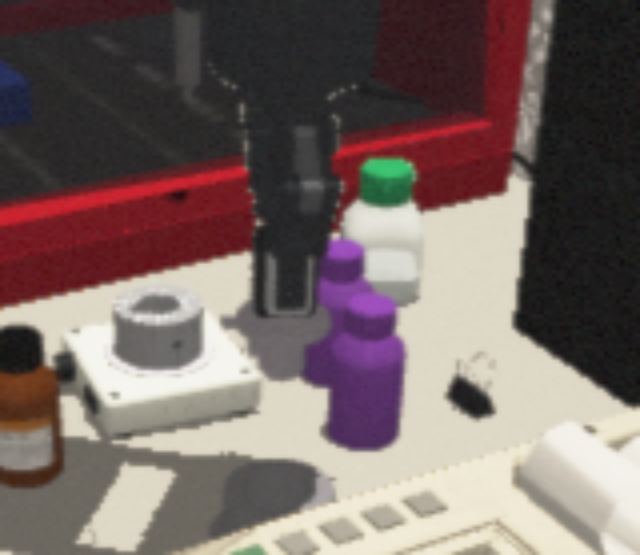

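The spindle is held at 21 mm opening. I'll move so the wrist camera sits above the hub, to refine the keyway direction.

```bash
python3 -m creep '[{"grip":12,"linear":[-7,-10,0],"rot":[0,0,0]},{"grip":12,"linear":[-15,-20,0],"rot":[0,0,0]},{"grip":12,"linear":[-18,-24,0],"rot":[0,0,0]},{"grip":12,"linear":[-18,-24,0],"rot":[0,0,0]},{"grip":12,"linear":[-18,-24,0],"rot":[0,0,0]},{"grip":12,"linear":[-18,-24,0],"rot":[0,0,0]},{"grip":12,"linear":[-13,-16,0],"rot":[0,0,0]},{"grip":12,"linear":[-6,-8,0],"rot":[0,0,0]},{"grip":12,"linear":[0,0,0],"rot":[0,0,-0.1]},{"grip":12,"linear":[0,0,0],"rot":[0,0,-0.1]},{"grip":12,"linear":[0,0,0],"rot":[0,0,-0.1]},{"grip":12,"linear":[0,0,0],"rot":[0,0,0]}]'
python3 -m creep '[{"grip":12,"linear":[0,0,0],"rot":[0,0,0]},{"grip":12,"linear":[0,0,0],"rot":[0,0,0]}]'
python3 - <<'E'
from h import *
cap('wrist','w9');print(sensors.sense()['eef_pos'],sensors.sense()['force'],sensors.sense()['wrist_torque'])
im=load('w9')[0]; print(imaging.camera_params('wrist')['R'])
cv2.imwrite('pics/w9c.png',cv2.resize(im[90:250,240:400],None,fx=4,fy=3.7)[:,:,::-1])
E
```

```text
time_s: 11.02
eef_pos: [437.9, -131.1, 164.4]
ee_rot: [-0.0, 0.999, -0.036, -0.001]
force: [0.3, -0.0, -1.7]
grip_width: 0.253
time_s: 11.18
eef_pos: [438.0, -131.0, 164.8]
ee_rot: [-0.0, 0.999, -0.039, -0.0]
force: [0.2, 0.0, -1.7]
grip_width: 0.251
[ 437.98643861 -131.00750187  164.94712403] [-0.01501569  0.05335541 -1.40602008] [ 0.01931996 -0.05035079 -0.0214025 ]
[[-7.63212177e-02 -9.97083273e-01 -1.38042031e-04]
 [-9.55481202e-01  7.30972337e-02  2.85853925e-01]
 [-2.85010077e-01  2.19486162e-02 -9.58273194e-01]]
```

View pics/w9.png

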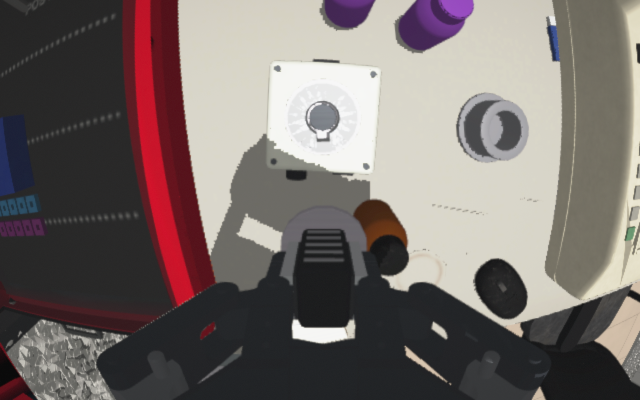

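The bore is at (322,117), with the keyway pointing straight down the image to (323,137). The grip sits at (323,280). Zooming on the bore and the grip.

```bash
python3 - <<'E'
from h import *
im=load('w9')[0]
cv2.imwrite('pics/w9h.png',cv2.resize(im[75:165,280:370],None,fx=6.5,fy=6.5,interpolation=cv2.INTER_CUBIC)[:,:,::-1])
g=cv2.convertScaleAbs(im[200:340,270:380],alpha=2.5)
cv2.imwrite('pics/w9g.png',cv2.resize(g,None,fx=4,fy=4,interpolation=cv2.INTER_CUBIC)[:,:,::-1])
E
```

```text
(no output)
```

View pics/w9h.png

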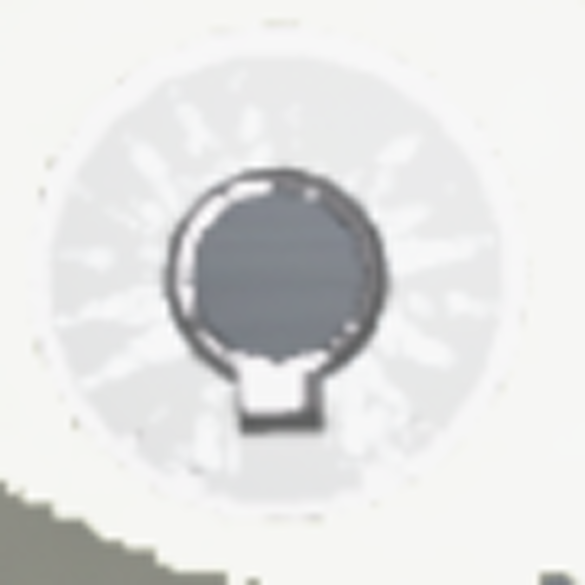

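View pics/w9g.png

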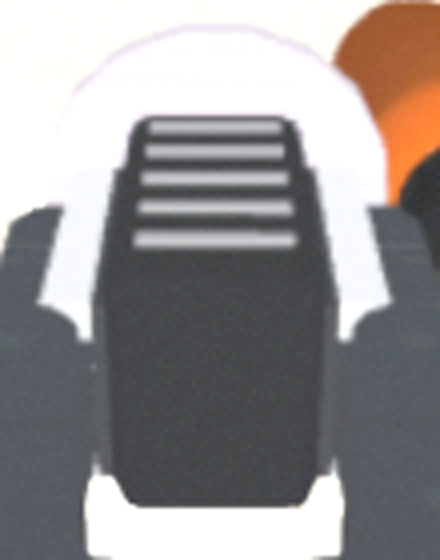

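```bash
python3 - <<'E'
from h import *
from scipy.optimize import least_squares
from scipy.spatial.transform import Rotation as Ro
p=load('w9')[2]
s=sensors.sense(); t=s['eef_pos']; q=s['ee_rot']; Rt=Ro.from_quat(np.r_[q[1:],q[0]]).as_matrix()
def F(o,f,pts,z): return np.array([onz(p,(u+.5)/f-.5+o[0],(v+.5)/f-.5+o[1],z,True)[:2] for u,v in pts])
def fit(X,r=None):
    if r: g=least_squares(lambda q:np.hypot(X[:,0]-q[0],X[:,1]-q[1])-r,X.mean(0)-[10,0])
    else: g=least_squares(lambda q:np.hypot(X[:,0]-q[0],X[:,1]-q[1])-q[2],[*X.mean(0),15])
    return g.x,np.abs(g.fun).max()
B=F((280,75),6.5,[(165,277),(176,225),(205,188),(240,170),(276,166),(315,175),(350,198),(378,232),(388,277),(375,330),(350,365),(195,360)],68)
b,e=fit(B); print('bore',b,e)
k=F((280,75),6.5,[(240,433),(324,431)],68); m=k.mean(0); v=m-b[:2]; print('key r',np.hypot(*v),'ang',np.degrees(np.arctan2(v[1],v[0])),'w',np.hypot(*(k[1]-k[0])), 'normal',np.degrees(np.arctan2(*(k[1]-k[0])[::-1]))-90)
for a,c in (((238,378),(239,430)),((319,376),(324,430))):
    w=F((280,75),6.5,[a,c],68);w=w[1]-w[0];print('wall',np.degrees(np.arctan2(w[1],w[0])))
O=F((280,75),6.5,[(50,277),(75,170),(140,95),(270,52),(380,85),(460,150),(500,240),(500,310),(470,400),(400,470),(90,400),(150,470)],68);print('outer',fit(O))
sc=np.array([onz(p,u,v,32,True)[:2] for u,v in ((277,68),(374,73),(366,166),(274,162))]);print('screws mean',sc.mean(0))
print('tool x heading',np.degrees(np.arctan2(Rt[1,0],Rt[0,0])), 'tilt',Rt[:,2])
C=F((270,200),4,[(205,24),(150,34),(100,65),(70,100),(260,32),(320,65),(360,105),(383,150)],t[2]-9)
c,e=fit(C,24); print('collar c',c,e,'free',fit(C)); d=Rt.T@np.r_[c-t[:2],0]; print('collar in tool xy',d)
G=F((270,200),4,[(98,300),(336,300),(318,505),(122,505)],t[2]+41)
print([ (Rt.T@np.r_[g-t[:2],0])[:2].round(1) for g in G])
R=F((270,200),4,[(150,127),(282,127)],t[2]-15+50);print([ (Rt.T@np.r_[g-t[:2],0])[:2].round(1) for g in R])
E
```

```text
bore [ 505.18336716 -135.07935807   13.34477021] 0.42217107974612134
key r 18.28564049696899 ang 178.2356725795604 w 9.979522482646958 normal -183.03788880720396
wall 176.48575443545192
wall -179.01519646571725
outer (array([ 505.04754798, -135.16070258,   26.86198203]), np.float64(0.6532986893129902))
screws mean [ 505.13625571 -135.66987444]
tool x heading -4.457002898008126 tilt [-5.71062823e-04  3.06021216e-04 -9.99999790e-01]
collar c [ 437.9632126  -130.58282642] 0.7295839155383774 free (array([ 439.19017154, -130.89497376,   22.98783117]), np.float64(0.5223377355935206))
collar in tool xy [-5.61576983e-02 -4.21586266e-01  1.43223212e-04]
[array([ 12.8, -11. ]), array([12.8, 11.4]), array([-12.4,  10.8]), array([-12.3,  -9.6])]
[array([28.1, -6.1]), array([28.1,  6.3])]
```

The bore is at (505.2, -135.1) and the keyway at about 178°; three wrist views agree on the bore within 1 mm. The spindle is centred in the jaws within 0.5 mm. Next I move above the hub with the small yaw correction.

```bash
python3 -m creep '[{"grip":12,"linear":[8,-0.1,0],"rot":[0,0,0]},{"grip":12,"linear":[16,-0.2,0],"rot":[0,0,0]},{"grip":12,"linear":[18,-0.3,0],"rot":[0,0,0]},{"grip":12,"linear":[16,-0.2,0],"rot":[0,0,0]},{"grip":12,"linear":[9.2,-0.1,0],"rot":[0,0,0]},{"grip":12,"linear":[0,0,0],"rot":[0,0,-0.044]},{"grip":12,"linear":[0,0,15],"rot":[0,0,0]},{"grip":12,"linear":[0,0,18],"rot":[0,0,0]},{"grip":12,"linear":[0,0,10],"rot":[0,0,0]},{"grip":12,"linear":[0,0,4],"rot":[0,0,0]},{"grip":12,"linear":[0,0,0],"rot":[0,0,0]},{"grip":12,"linear":[0,0,0],"rot":[0,0,0]}]'
python3 - <<'E'
from h import *
cap('wrist','w10');cap('scene','s10');s=sensors.sense();print(s['eef_pos'],s['ee_rot'],s['force'],s['wrist_torque'])
im=load('s10')[0]; cv2.imwrite('pics/s10c.png',cv2.resize(im[120:220,250:350],None,fx=6,fy=6,interpolation=cv2.INTER_CUBIC)[:,:,::-1])
E
```

```text
time_s: 12.23
eef_pos: [505.5, -135.2, 118.8]
ee_rot: [0.0, 1.0, -0.016, 0.0]
force: [-1.1, 0.7, -1.7]
grip_width: 0.248
[ 505.60386276 -135.24671169  119.16863576] [ 3.65371861e-04  9.99876347e-01 -1.57047972e-02  7.18229854e-04] [-0.7398882   0.43172563 -1.51968908] [-0.0238405  -0.03220885 -0.02213081]
```

View pics/s10c.png

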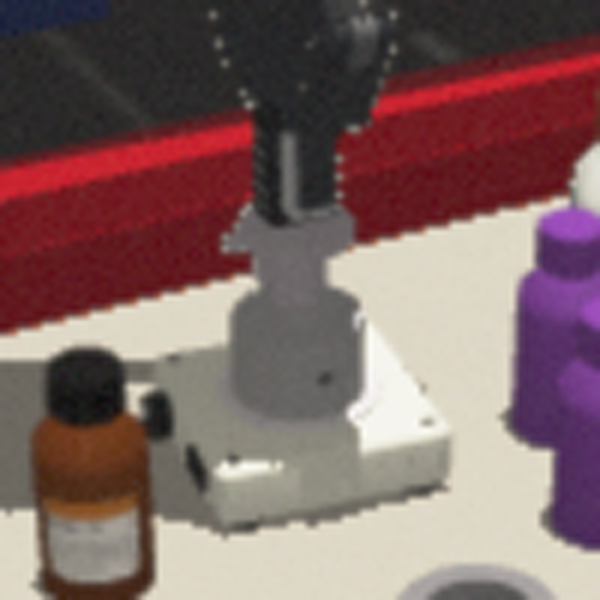

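View pics/w10.png

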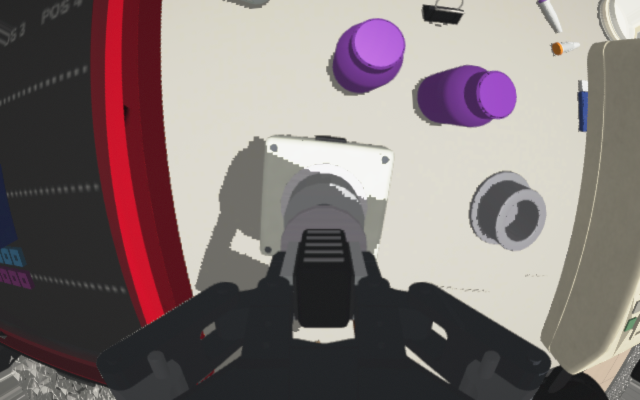

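The spindle is centred over the hub. Lowering in small steps while watching the force.

```bash
python3 -m creep '[{"grip":12,"linear":[-0.4,0,2],"rot":[0,0,0]},{"grip":12,"linear":[0,0,3],"rot":[0,0,0]},{"grip":12,"linear":[0,0,3],"rot":[0,0,0]},{"grip":12,"linear":[0,0,2],"rot":[0,0,0]},{"grip":12,"linear":[0,0,0],"rot":[0,0,0]}]' 70
python3 -m creep '[{"grip":12,"linear":[0,0,2],"rot":[0,0,0]},{"grip":12,"linear":[0,0,2],"rot":[0,0,0]},{"grip":12,"linear":[0,0,0],"rot":[0,0,0]}]'
```

```text
time_s: 12.75
eef_pos: [504.5, -134.9, 107.8]
ee_rot: [-0.0, 1.0, -0.016, -0.0]
force: [-0.1, 0.7, -1.4]
grip_width: 0.247
time_s: 13.0
eef_pos: [504.6, -134.9, 103.9]
ee_rot: [-0.0, 1.0, -0.016, -0.0]
force: [0.7, -1.0, -1.7]
grip_width: 0.242
```

The shaft has entered freely. Next is the key stage.

```bash
python3 -m creep '[{"grip":12,"linear":[0,0,1.5],"rot":[0,0,0]},{"grip":12,"linear":[0,0,1.5],"rot":[0,0,0]},{"grip":12,"linear":[0,0,1],"rot":[0,0,0]},{"grip":12,"linear":[0,0,0],"rot":[0,0,0]}]'
python3 -m creep '[{"grip":12,"linear":[0,0,1.5],"rot":[0,0,0]},{"grip":12,"linear":[0,0,1],"rot":[0,0,0]},{"grip":12,"linear":[0,0,0],"rot":[0,0,0]}]'
```

```text
time_s: 13.33
eef_pos: [504.6, -134.9, 100.1]
ee_rot: [-0.0, 1.0, -0.016, -0.0]
force: [0.4, -0.1, -1.5]
grip_width: 0.25
time_s: 13.58
eef_pos: [504.6, -134.9, 97.6]
ee_rot: [-0.0, 1.0, -0.016, -0.0]
force: [0.1, -0.6, -2.1]
grip_width: 0.245
```

```bash
python3 -m creep '[{"grip":12,"linear":[0,0,1.5],"rot":[0,0,0]},{"grip":12,"linear":[0,0,1.5],"rot":[0,0,0]},{"grip":12,"linear":[0,0,0],"rot":[0,0,0]}]'
python3 -m creep '[{"grip":12,"linear":[0,0,1.5],"rot":[0,0,0]},{"grip":12,"linear":[0,0,1.5],"rot":[0,0,0]},{"grip":12,"linear":[0,0,0],"rot":[0,0,0]}]'
python3 - <<'E'
from h import *
cap('scene','s11');print(sensors.sense()['wrist_torque'])
im=load('s11')[0]; cv2.imwrite('pics/s11c.png',cv2.resize(im[120:220,250:350],None,fx=6,fy=6,interpolation=cv2.INTER_CUBIC)[:,:,::-1])
E
```

```text
time_s: 13.83
eef_pos: [504.6, -134.9, 94.5]
ee_rot: [-0.0, 1.0, -0.016, -0.0]
force: [0.7, -0.4, -2.2]
grip_width: 0.247
time_s: 14.08
eef_pos: [504.9, -135.0, 92.0]
ee_rot: [0.0, 1.0, -0.016, 0.0]
force: [-0.8, 1.0, 4.0]
grip_width: 0.249
[ 0.16597215  0.24980923 -0.07292201]
```

View pics/s11c.png

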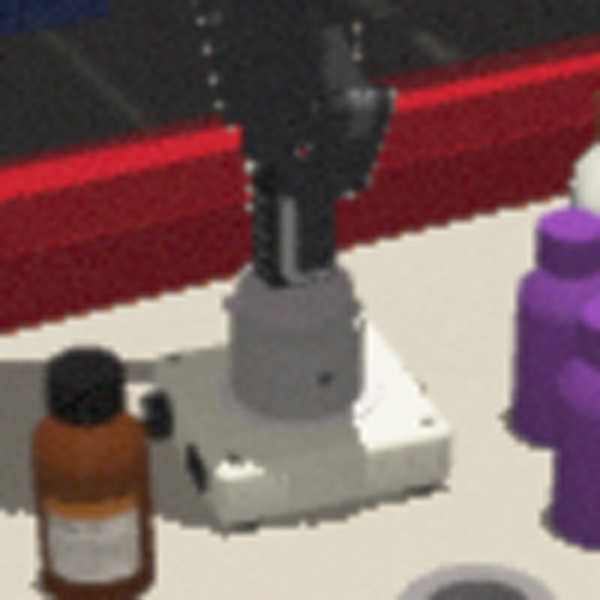

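The plunger contact came at TCP z≈92.5, as predicted, and the key passed the mouth without resistance. Now pushing against the spring.

```bash
python3 -m creep '[{"grip":12,"linear":[0,0,1.5],"rot":[0,0,0]},{"grip":12,"linear":[0,0,1.5],"rot":[0,0,0]},{"grip":12,"linear":[0,0,1.5],"rot":[0,0,0]},{"grip":12,"linear":[0,0,0],"rot":[0,0,0]}]' 90
python3 -m creep '[{"grip":12,"linear":[0,0,1.5],"rot":[0,0,0]},{"grip":12,"linear":[0,0,1.5],"rot":[0,0,0]},{"grip":12,"linear":[0,0,0.5],"rot":[0,0,0]},{"grip":12,"linear":[0,0,0],"rot":[0,0,0]}]'
python3 -m creep '[{"grip":12,"linear":[0,0,1],"rot":[0,0,0]},{"grip":12,"linear":[0,0,0],"rot":[0,0,0]}]'
python3 -m creep '[{"grip":12,"linear":[0,0,1],"rot":[0,0,0]},{"grip":12,"linear":[0,0,0],"rot":[0,0,0]}]'
```

```text
time_s: 14.47
eef_pos: [504.9, -135.1, 87.3]
ee_rot: [0.0, 1.0, -0.016, 0.0]
force: [-0.6, 0.4, 5.6]
grip_width: 0.246
time_s: 14.8
eef_pos: [504.9, -135.0, 84.1]
ee_rot: [0.0, 1.0, -0.016, 0.0]
force: [-2.0, 0.2, 7.4]
grip_width: 0.248
time_s: 14.97
eef_pos: [505.0, -135.1, 84.0]
ee_rot: [0.0, 1.0, -0.015, 0.0]
force: [-5.5, 2.3, 16.4]
grip_width: 0.244
time_s: 15.13
eef_pos: [505.0, -135.1, 83.9]
ee_rot: [0.0, 1.0, -0.015, 0.001]
force: [-9.0, 4.0, 27.1]
grip_width: 0.249
```

A hard stop at z≈84 after 9 N of spring force matches fully home. I'll ease off a little and check visually.

```bash
python3 -m creep '[{"grip":12,"linear":[0,0,-0.5],"rot":[0,0,0]},{"grip":12,"linear":[0,0,0],"rot":[0,0,0]},{"grip":12,"linear":[0,0,0],"rot":[0,0,0]},{"grip":12,"linear":[0,0,0],"rot":[0,0,0]}]'
python3 - <<'E'
from h import *
cap('scene','s12');cap('wrist','w12');cap('top','t12');s=sensors.sense();print(s['eef_pos'],s['force'],s['wrist_torque'])
a=load('s12')[0]; b=load('w12')[0]; 
A=cv2.resize(a[130:210,250:330],(400,400),interpolation=cv2.INTER_CUBIC);B=cv2.resize(b[130:290,240:400],(400,400))
B=cv2.convertScaleAbs(B,alpha=1.3)
cv2.imwrite('pics/c12.png',np.hstack([A,B])[:,:,::-1])
E
```

```text
time_s: 15.47
eef_pos: [505.0, -135.1, 84.0]
ee_rot: [0.0, 1.0, -0.015, 0.001]
force: [-7.8, 3.2, 20.5]
grip_width: 0.244
[ 504.97910147 -135.09904926   83.97416491] [-7.3052661   3.79447281 19.86205743] [ 0.62708038  1.27148353 -0.04805251]
```

View pics/c12.png

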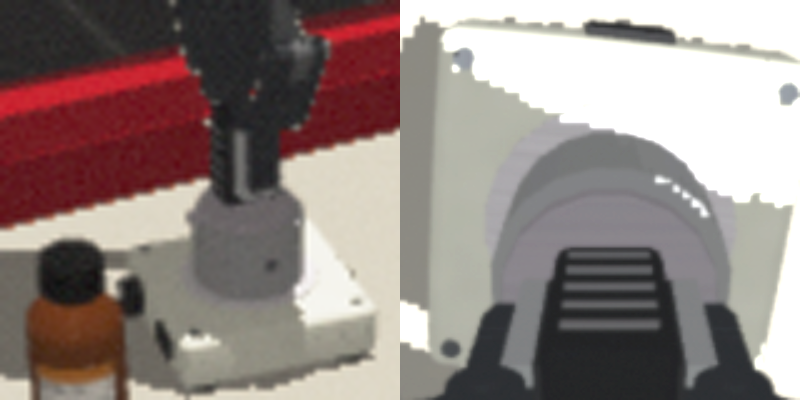

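View pics/s12.png

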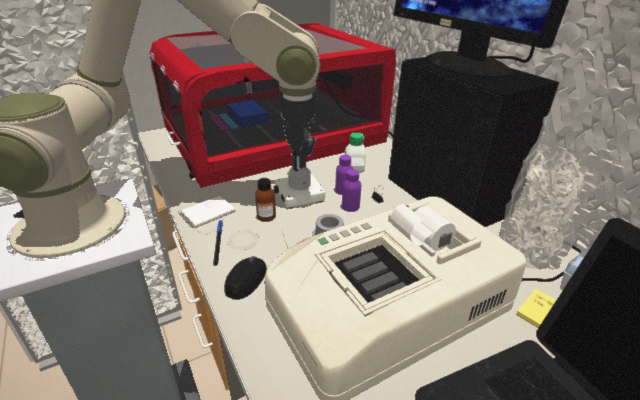

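The collar appears flush on the hub, and the bottle stands at scene (265,198). As a last check I measure the collar-top height by depth.

```bash
python3 - <<'E'
from h import *
im,d,p=load('w12')
# wrist depth is along optical axis; points on collar front (px from crop: x/2.5+240, y/2.5+130)
for u,v in ((315,208),(322,206),(300,215),(340,215)):
    c,r=ray(p,u,v,True); R=np.array(p['R']); k=d[v,u]/(R@r)[2]; print((c+r*k).round(1))
a,da,pa=load('scene0' if 0 else 's12'); P=cloud(da,pa)
m=(np.hypot(P[...,0]-505,P[...,1]+135)<35)&(P[...,2]>60)&(P[...,2]<80); print(m.sum(), np.percentile(P[m][:,2],[50,90,97]))
# bottle upright
m=(np.hypot(P[...,0]-396,P[...,1]+180)<32)&(P[...,2]>5); print('bottle top',P[m][:,2].max())
for lo,hi in((10,30),(50,65),(85,96)):
    k=m&(P[...,2]>lo)&(P[...,2]<hi); print(lo,P[k].mean(0).round(1))
E
```

```text
[ 527.4 -131.4   72.5]
[ 527.9 -135.    70.8]
[ 524.2 -123.4   73.6]
[ 523.7 -144.3   74. ]
229 [71.61509615 74.60937274 75.60745931]
bottle top 434.13714707467375
10 [ 388.7 -195.    20.2]
50 [ 387.4 -194.7   57.6]
85 [ 389.5 -189.5   90.9]
```

The collar top is at about 74 mm, which is 68 + 6, so it is fully home. Both checks pass and the bottle is upright, so I'm handing in.

```bash
python3 - <<'E'
from h import *
s=sensors.sense();print(s['time_s'],s['eef_pos'],s['force'],s['grip_width']); print(ctrl.finish_job())
E
```

```text
15.6167 [ 504.97910147 -135.09904926   83.97416491] [-7.3052661   3.79447281 19.86205743] 0.249504975655379
the job is handed in; nothing more can be done
None
```

I lifted the amber bottle off the hub and stood it upright on the bench at about (396, -180) mm, about 118 mm from the hub's axis. I then took the spindle out of its stand, put it in the hub and handed the job in at 15.6 s, still gripping it and pressing it down with about 20 N. I used no turning search: I aligned the key to the keyway angle measured from the wrist camera (about 178°), and it slipped in first time.

**Last checks:**
- **Seating:** The spring resisted with about 6 N, rising to about 9 N, before a hard stop at tool height 84 mm. That matches the predicted 83 mm for fully home.
- **Collar height:** The collar top measured roughly 71–75 mm by depth, against 74 mm expected when flush on the hub.
- **Position:** The tool is within 0.3 mm of the measured bore axis, and its yaw matches the keyway to about 1°.
- **Bottle and bystanders:** The bottle shows upright and free in the last scene view. The clip, white bottle and mouse look unmoved by eye; I did not measure them again.

**Disagreements:**
- A sideways force of about 8 N remains on the held spindle, so the hold is slightly off-centre.
- The wrist and top cameras differed by about 3–4 mm on the bottle's starting place. Three wrist views agreed on the bore within 1 mm.

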